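# Add a jar to the spice rail and clamp its stop

## Robot

A 6-joint arm with a two-finger parallel gripper is mounted at the origin on a cart in front of the work surface, level with it; the furniture and walls round the work are solid. World frame = base frame: x ahead of the robot, y to its left, z up, the work surface at z = 0. Lengths are in m, angles in rad, forces in N, time in s.
With the tool pointing down it reaches from about 0.375 to 0.9 m from the base axis. Payload 3.1 kg.
Tool frame: the origin (TCP) lies midway between the tips of the shut fingers; the grasp point (between the pads) lies 19 mm behind it; z points along the fingers, y is the line along which they close (so a half turn about z gives the same grasp; the last joint's range is limited). The gripper opens to 87 mm and grips with 3 to 60 N. Pads are 19 mm wide; open, the fingers measure 117 mm over their backs; the gripper's body (75 mm by 190 mm) begins 51 mm behind the grasp point.
Start: joints at [-0.909, 0.527, 1.433, -0, 1.181, -0.178], TCP at [0.465, -0.417, 0.223] pointing down, gripper open.
Joint ranges: [-3.08, 3.08], [-0.75, 2.2], [0.22, 2.44], [-1.43, 4.57], [0, 2.65], [-2.85, 2.85]. Speed limits (rad/s): [2.79, 2.79, 3.14, 3.14, 3.14, 3.14].

## Interface

Orientations are given as a unit quaternion [w, x, y, z].
In Python, from workcell import state, vision, arm, spot_in, spot_point gives the robot as it stands. The module is installed in compiled form; this text tells all that it offers.
- The arm moves only by the tool send_rows, never from a script. Its argument "deltas" is a list of rows, each a list of 4 numbers: the shift along the tool's x, y, z in m, then the turn about the tool's z in degrees. A call has 1 to 8 rows; each row shifts and turns the commanded pose from where the row before left it, along the tool's axes as they then stand; what a row does not reach is not made up. A row lasts 1/12 s, in which the tool goes at most 41.7 mm and 7.16 degrees, less where a joint would pass 70% of its speed; a pose out of reach is approached as far as the arm can. A call with a gripper value outside its range is refused whole. "claw" is the finger opening in m, from 0 to 0.087, set as the call begins (left out, the last holds). The fingers move at their own pace and stop on an object; "grip_force" is the grip in N (left out, the last holds). Time passes only in rows, so rows that do not move let the fingers close. It gives the time, the measured TCP pose, the force, the opening and the grip force at its end, in the units of the state.
- state(): the state, without advancing time (a new reading comes with each control period).
- vision.read_camera(name): name is "scene" or "side" or "wrist"; returns the picture (384x512x3 uint8, red, green, blue); there is no depth.
- vision.camera_params(name): a dict with "intrinsics" (3x3 intrinsics, pixels), "dist" ([k1, k2, p1, p2, k3] as OpenCV has them; the pictures are not rectified), "xyz" and "rotation" of the camera in the world; the wrist camera has in their place "tool_from_camera" (4x4, takes a point from camera to tool coordinates, whose origin is the TCP and whose axes are the flange's). Camera axes: x right, y up, looking along -z (the intrinsics and any distortion apply to the point x, -y, -z); pixel columns grow to the right and rows downward; lengths in m; the calibration is good to about 2 mm. A picture is of the moment at which its call begins: read the wrist's pose just before it. camera_params takes no time and is no camera call.
- arm.finish_job(): hands the job in; it is judged then, once.
Trained networks look in the newest picture that a camera, given by its name, has taken for a name from the list of things; names that differ only in an ending like _2 or _b are one class to them, and where a whole thing is asked for, a point or a joint stands for the part that bears it (a point fixed in the world has none). Each returns a list of dicts, best first, with "score" (0 to 1); they miss things now and then, are a little off and sometimes report something else, mostly with a low value. They report only what shows in the picture. A call takes as long as a camera call. They do not tell look-alikes from the thing itself.
- spot_in(camera, thing): "location" ([column, row] in pixels, amid what is visible of it).
- spot_point(camera, thing): "location" ([column, row] in pixels: a listed point, or the origin of a listed thing).
The state is a dict: "t": time; "joints": joint angles; "qvel": joint speeds; "joint_torque": joint torques, N m; "eef_pos": TCP position; "tool_rot": TCP orientation; "force": force on the tool from outside, world axes, zero at the start; "torque": the same for the moment, N m; "gripper_width": finger opening in m; "grip_force": force on a finger pad.
Only numpy, scipy, OpenCV 4.12 (cv2) and the standard library are available. Lean on these libraries where they do the work, as an engineer would, in place of code of your own. Each camera call takes 0.05 s, during which the arm holds its last target. There are 200 camera calls.

## Task

Put the short black-lidded spice jar into the spice rail, as the third in the row beside the two white-lidded jars. To do so, loosen the red clamp knob of the sliding stop, slide the stop well back, stand the jar upright in the channel without dropping it, push the stop up until the three jars stand together with no gaps, and turn the knob fully tight again. Leave the other things where they are.

Things in the scene. Friction and masses are not known exactly. Their poses are not given: they have to be found in the camera images.
- jar_rail: Spice rail fixed to the worktop: a wooden base 66 x 330 x 10 mm with a straight channel along its own y, between two low aluminium lips (inner faces at x = -24 and +24 mm, tops 26 mm above the worktop). Origin: under its middle, on the worktop; z up. The channel floor is at z = 10 mm. At the +y end stands a 58 mm high wooden end wall whose inner face is at y = +160 mm; the row of jars stands against it. Its place and yaw (up to 0.2 rad either way) vary.
- stop (a joint): Travel of the grey sliding stop along the rail, m, 0 to 0.090: at value q its cork face stands 90 mm + q from the end wall (at rail y = 70 mm - q), so it grows as the stop moves away from the jars, along the rail's -y. It starts between 0 and 0.025, too near for a third jar. Loose, it slides with about 2 N; with the knob tight it is clamped. With three jars pressed together q is 0.037.
- stop_face (a point): Point on the cork face of the stop that meets the jars, mid-width, 38 mm above the worktop; the face is 43 mm wide and its upright is 9 mm thick and reaches 63 mm above the worktop. Behind it lies the stop's foot, 80 mm long, 47 mm wide, top 29.5 mm above the worktop.
- clamp_knob (a joint): Angle of the red wing knob on the stop's foot, rad, 0 to 1.4. 0 = fully tight (it starts at 0 to 0.05), grows as it is turned anticlockwise seen from above, which loosens it. The stop is free above 0.7; below that the clamp bites harder and harder, up to a hold of about 30 N at 0. The knob takes 0.1 to 0.2 N m to turn and stays where it is left.
- knob_grip (a point): On the vertical axis of the wing knob, 62 mm behind the stop's face and 58.5 mm above the worktop: where to grip. The wing is a flat upright bar 14 mm thick, 48 mm long and 26 mm high (44 to 71 mm above the worktop), rounded; this point's y axis runs along the bar (along the rail's y when tight) and its x axis across the 14 mm. It rides on the stop and turns with the knob.
- black_lid_jar: The jar to put in: short glass spice jar with a black lid and brown-red contents, 43 mm in diameter, 79 mm tall, 0.16 kg, standing on the worktop. Origin: centre of its underside, z up. It stands in any one of three places in front of the rail; the apple and the tall jar have the other two.
- white_lid_jar_a: White-lidded spice jar, 43 mm in diameter, 85 mm tall, first in the row next to the end wall (up to 2 mm of play). Origin: centre of its underside.
- white_lid_jar_b: White-lidded spice jar, 41 mm in diameter, 85 mm tall, second in the row. Origin: centre of its underside.
- apple: Red apple, 77 mm across, 73 mm tall; leave it. Origin: its underside.
- tall_jar: Tall spice jar with a black lid and grey contents, 41 mm in diameter, 135 mm tall; leave it. Origin: centre of its underside.
- orange: Orange, 66 mm, at the right; leave it. Origin: its underside.
- lemon: Lemon, 83 x 58 mm, at the right; leave it. Origin: its underside.
Mind the look-alikes: they are no part of the job. What is meant by the black_lid_jar is not blue, and is the smaller of those in its own colour. Leave any blue look-alike of the white_lid_jar_a alone.

How it is judged:
By the outcome, as a careful person would: the job done as asked, in the order asked, and still so for the second after the job is handed in, with the robot touching nothing.
It also fails if it takes over 72 s, if anything falls off the work surface, if the arm or the gripper's body presses on something with over 40 N, if the wrist force passes 120 N, or if a joint passes its speed limit or range.

## Working session

There is one attempt and no reset: what is moved stays moved. The work goes in short steps, Python scripts to look and compute and a tool call to move; the robot and the scene stay as the last step left them, time stands still between calls to the robot, and variables do not carry over. Pictures are saved under pics/ and viewed, at most 10 in all, crops included, and the job is handed in when it is done.

Besides the shell and the picture viewer there is one more tool, called after ">>>" by a JSON object that holds its "name" and its "arguments", one argument or row to a line. send_rows: Moves the arm, as the interface text tells. Its arguments: {"type":"object","properties":{"deltas":{"type":"array","items":{"type":"array","items":{"type":"number"}}},"claw":{"type":"number"},"grip_force":{"type":"number"}},"required":["deltas"]}

```bash
mkdir -p pics
cat > h.py <<'E'
import numpy as np, cv2
from scipy.spatial.transform import Rotation as R
from workcell import state, vision, arm, spot_in, spot_point
def shot(cam,name=None):
    s=state(); im=vision.read_camera(cam)
    if name: cv2.imwrite('pics/'+name+'.png',im[:,:,::-1])
    return im,s
def cam(c,s=None):
    p=vision.camera_params(c); K=np.array(p['intrinsics']); d=np.array(p['dist'])
    if c=='wrist':
        T=np.array(p['tool_from_camera']); s=s or state()
        q=s['tool_rot']; Rt=R.from_quat([q[1],q[2],q[3],q[0]]).as_matrix()
        return K,d,np.array(s['eef_pos'])+Rt@T[:3,3],Rt@T[:3,:3]
    r=np.array(p['rotation']); 
    if r.shape!=(3,3): r=R.from_quat([r[1],r[2],r[3],r[0]]).as_matrix()
    return K,d,np.array(p['xyz']),r
def ray(c,px,s=None):
    K,d,o,r=cam(c,s); u=cv2.undistortPoints(np.array([[px]],float),K,d)[0,0]
    return o,r@np.array([u[0],-u[1],-1])
def at_z(c,px,z,s=None):
    o,v=ray(c,px,s); return o+v*(z-o[2])/v[2]
def proj(c,P,s=None):
    K,d,o,r=cam(c,s); p=(np.atleast_2d(P)-o)@r; p=p*[1,-1,-1]
    return cv2.projectPoints(p,np.zeros(3),np.zeros(3),K,d)[0][:,0]
E
python3 - <<'E'
from h import *
a,s=shot('scene'); b,_=shot('side')
cv2.imwrite('pics/a.png',cv2.resize(a,(800,600),interpolation=cv2.INTER_CUBIC)[:,:,::-1])
cv2.imwrite('pics/b.png',b[:,:,::-1])
print(s)
Z=dict(stop_face=.038,knob_grip=.0585)
for t in ['jar_rail','stop_face','knob_grip','black_lid_jar','white_lid_jar_a','tall_jar','apple']:
  for c in ['scene','side']:
    for x in spot_point(c,t)[:4]: print(t,c,round(x['score'],2),np.round(x['location']),at_z(c,x['location'],Z.get(t,0.01 if 'white' in t else 0)).round(3)[:2])
E
```

```text
{'t': 0.0, 'joints': array([-9.09484963e-01,  5.28465254e-01,  1.43391243e+00,  5.56044414e-06,
        1.18141435e+00, -1.78522880e-01]), 'qvel': array([-0.00069658, -0.00017619,  0.00038681,  0.00024443,  0.00059452,
        0.00239297]), 'joint_torque': array([-4.68599192e-04, -4.40048933e+01, -1.76592976e+01,  6.34236820e-02,
        5.83417830e-02, -1.69976211e-04]), 'eef_pos': array([ 0.46487936, -0.41663188,  0.22156899]), 'tool_rot': array([-1.06842030e-03,  9.13122611e-01,  4.07683564e-01, -2.60391967e-04]), 'force': array([ 0.16748914, -0.58075297, -0.00237252]), 'torque': array([ 0.02772752,  0.02514902, -0.03966913]), 'grip_force': 0.0, 'gripper_width': 0.08707929134851206}
jar_rail scene 0.97 [246. 259.] [ 0.575 -0.111]
jar_rail scene 0.73 [263. 305.] [0.588 0.016]
jar_rail scene 0.17 [307. 247.] [ 0.422 -0.074]
stop_face scene 0.91 [252. 270.] [ 0.581 -0.062]
knob_grip scene 0.49 [244. 242.] [ 0.572 -0.131]
knob_grip scene 0.28 [254. 176.] [ 0.469 -0.296]
black_lid_jar scene 0.74 [325. 206.] [ 0.319 -0.162]
black_lid_jar scene 0.68 [329. 171.] [ 0.252 -0.258]
black_lid_jar scene 0.67 [306. 248.] [ 0.424 -0.074]
black_lid_jar side 0.64 [314. 245.] [ 0.258 -0.265]
black_lid_jar side 0.6 [272. 251.] [ 0.314 -0.164]
white_lid_jar_a scene 0.84 [173. 212.] [ 0.701 -0.314]
white_lid_jar_a scene 0.72 [257. 289.] [ 0.585 -0.025]
white_lid_jar_a scene 0.58 [260. 305.] [0.595 0.014]
white_lid_jar_a side 0.92 [162. 218.] [0.582 0.015]
white_lid_jar_a side 0.62 [176. 210.] [ 0.584 -0.03 ]
tall_jar scene 0.85 [283. 212.] [ 0.43  -0.193]
tall_jar scene 0.2 [259. 304.] [0.595 0.008]
tall_jar side 0.61 [254. 218.] [ 0.429 -0.195]
apple scene 0.91 [255. 179.] [ 0.454 -0.321]
apple scene 0.59 [220. 142.] [ 0.495 -0.487]
apple side 0.65 [283. 191.] [ 0.455 -0.325]
```

View pics/a.png

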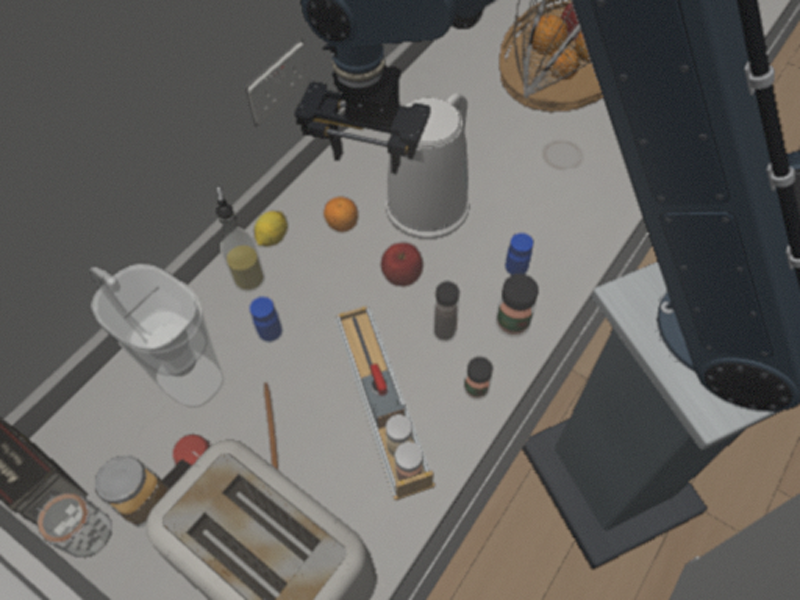

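View pics/b.png

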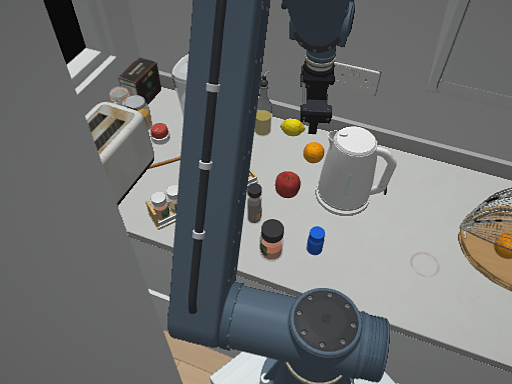

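Candidates in the 800x600 scene view: black-lidded small jar (479,376), bigger black-lidded jar (517,303), tall grey jar (446,310), and blue jars (519,253) and (265,318). I pick the small one at (479,376), near world (0.424,-0.074). Next is a close crop to check it, and the move geometry.

```bash
cat >> h.py <<'E'
def goto(xyz,yaw=None,s=None):
    """print tool-frame shift/turn to reach xyz with tool y axis at world angle yaw (deg)"""
    s=s or state(); q=s['tool_rot']; Rt=R.from_quat([q[1],q[2],q[3],q[0]]).as_matrix()
    d=Rt.T@(np.array(xyz)-s['eef_pos']); y=np.degrees(np.arctan2(Rt[1,1],Rt[0,1]))
    t=0 if yaw is None else -((yaw-y+90)%180-90)
    print('t',round(s['t'],2),'shift',(d*1000).round(1),'turn',round(t,1),'yaw',round(y,2),'pos',np.round(s['eef_pos'],4),'tilt',np.round(Rt[:2,2],4))
E
python3 - <<'E'
from h import *
im=cv2.imread('pics/a.png'); cv2.imwrite('pics/c.png',cv2.resize(im[220:420,400:600],(600,600)))
print(np.array(vision.camera_params('wrist')['tool_from_camera']).round(3), vision.camera_params('wrist')['intrinsics'])
goto([.53,-.12,.36],-9)
E
```

```text
[[ 0.001  0.97   0.245  0.066]
 [ 1.    -0.001 -0.001  0.001]
 [-0.001  0.245 -0.97  -0.163]
 [ 0.     0.     0.     1.   ]] [[308.50850789   0.         254.16118364]
 [  0.         308.50850789 194.10597388]
 [  0.           0.           1.        ]]
t 0.8 shift [ 264.5 -150.3 -137.4] turn -32.9 yaw -41.88 pos [ 0.4653 -0.4172  0.2226] tilt [-0. -0.]
```

View pics/c.png

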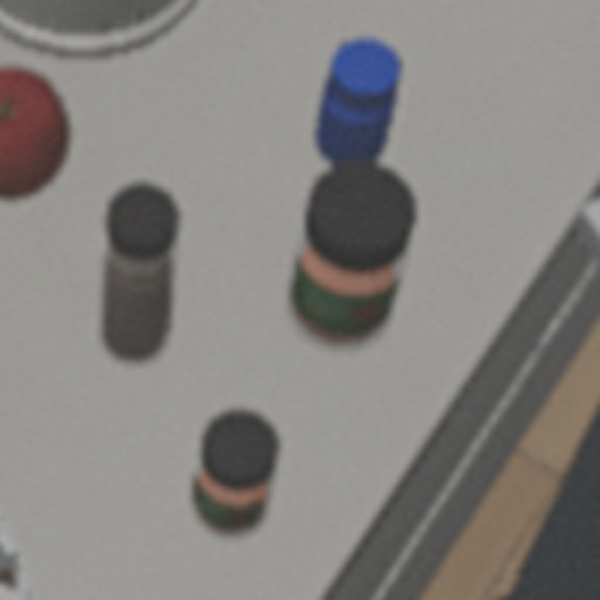

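The crop shows the small black-lidded jar with brown-red contents at crop (235,470). The look-alike at (350,260) is clearly bigger, and the tall one at (140,270) has grey contents. Moving above the work.

>>> {"name": "send_rows", "arguments": {
  "deltas": [
    [0.03,-0.017,-0.017,0],
    [0.033,-0.019,-0.017,0],
    [0.033,-0.019,-0.017,0],
    [0.033,-0.019,-0.017,0],
    [0.033,-0.019,-0.017,0],
    [0.033,-0.019,-0.017,0],
    [0.033,-0.019,-0.017,0],
    [0.033,-0.019,-0.017,0]
  ],
  "claw": 0.087
}}

```text
t: 1.47
eef_pos: [0.5278, -0.1211, 0.3595]
tool_rot: [0.0, 0.913, 0.408, 0.0]
force: [0.5, 0.9, -0.7]
gripper_width: 0.0867
grip_force: 0.0
```

>>> {"name": "send_rows", "arguments": {
  "deltas": [
    [0,0,0,-6.6],
    [0,0,0,-6.6],
    [0,0,0,-6.6],
    [0,0,0,-6.6],
    [0,0,0,-6.6],
    [0,0,0,0],
    [0,0,0,0]
  ]
}}

```text
t: 2.05
eef_pos: [0.5278, -0.1229, 0.3585]
tool_rot: [0.0, 0.761, 0.649, 0.0]
force: [0.5, -0.4, 0.4]
gripper_width: 0.0871
grip_force: 0.0
```

Run:
```python
from h import *
goto([.57,-.13,.36],-9)
im,s=shot('wrist'); cv2.imwrite('pics/d.png',cv2.resize(im,(800,600))[:,:,::-1])
Z=dict(stop_face=.038,knob_grip=.0585)
for t in ['jar_rail','stop_face','knob_grip','black_lid_jar','white_lid_jar_a']:
    for x in spot_point('wrist',t)[:3]: print(t,round(x['score'],2),np.round(x['location']),at_z('wrist',x['location'],Z.get(t,0.01 if 'white' in t else 0),s).round(4)[:2])
```

```text
t 2.05 shift [-0.3 42.8 -1.5] turn -0.1 yaw -9.05 pos [ 0.5278 -0.1229  0.3585] tilt [0.0001 0.    ]
jar_rail 0.75 [282. 156.] [ 0.5755 -0.13  ]
stop_face 0.64 [286. 119.] [ 0.5857 -0.0701]
stop_face 0.56 [191. 138.] [ 0.4374 -0.075 ]
knob_grip 0.88 [288. 161.] [ 0.5792 -0.1317]
black_lid_jar 0.55 [190. 136.] [ 0.4283 -0.0728]
black_lid_jar 0.55 [136. 197.] [ 0.3107 -0.1611]
black_lid_jar 0.48 [288. 160.] [ 0.5839 -0.1391]
white_lid_jar_a 0.78 [281. 101.] [ 0.5848 -0.0408]
white_lid_jar_a 0.67 [279.  68.] [0.5886 0.0095]
```

View pics/d.png

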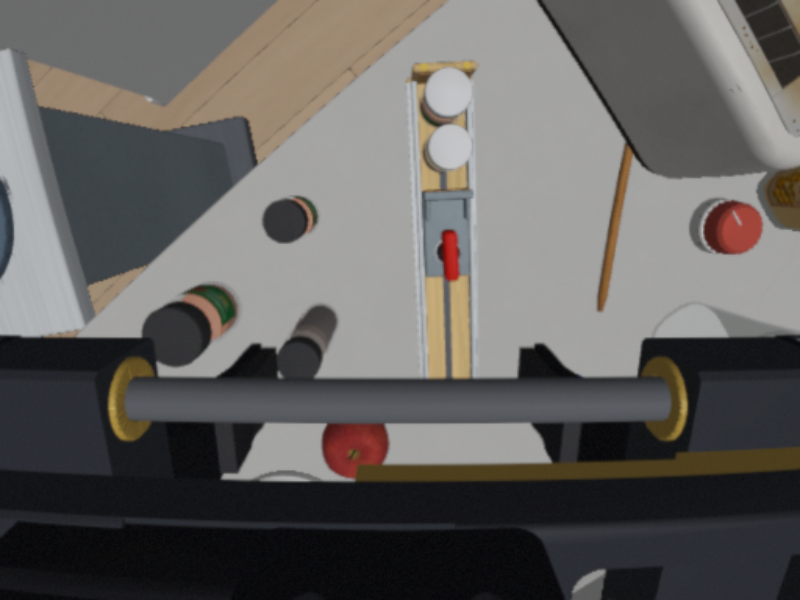

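The wrist view shows the rail from (445,65) to (445,380). The white jars are at (447,90) and (450,147), the knob wing at (451,255), and the small black-lidded jar at (288,220). I'll rectify it to top-down views for exact rail and knob geometry.

```bash
cat >> h.py <<'E'
def topdown(im,s,z,x0,x1,y0,y1,k=2):
    """rows: x decreasing down; cols: y increasing right, k px/mm"""
    xs=np.arange(x1,x0,-.001/k); ys=np.arange(y0,y1,.001/k)
    X,Y=np.meshgrid(xs,ys,indexing='ij'); P=np.stack([X,Y,np.full_like(X,z)],-1).reshape(-1,3)
    m=proj('wrist',P,s).astype(np.float32).reshape(X.shape+(2,))
    return cv2.remap(im,m[...,0],m[...,1],cv2.INTER_CUBIC)
E
python3 - <<'E'
from h import *
im,s=shot('wrist')
a=[topdown(im,s,z,.53,.63,-.27,.08) for z in (.026,.063,.071)]
for i in a:
    for k in range(0,700,100): i[:6,k]=[255,0,0]
cv2.imwrite('pics/e.png',np.vstack(a)[:,:,::-1])
# yaw: white jars' lids tops / red wing mask
hsv=cv2.cvtColor(a[2],cv2.COLOR_RGB2HSV); m=((hsv[...,1]>150)&((hsv[...,0]<8)|(hsv[...,0]>172))).astype(np.uint8)
n,l,st,c=cv2.connectedComponentsWithStats(m); 
for i in range(1,n):
    if st[i,4]>200:
        pts=np.argwhere(l==i)[:,::-1].astype(np.float32); (cx,cy),wh,an=cv2.minAreaRect(pts)
        print('red',.63-cy/2000,-.27+cx/2000,np.array(wh)/2,an)
# lip edges: bright lines per column at z=.026
g=cv2.cvtColor(a[0],cv2.COLOR_RGB2GRAY).astype(float)
E
```

```text
red 0.5769906234741211 -0.13235786437988284 [15.72327518 47.62462616] 85.03025817871094
```

View pics/e.png

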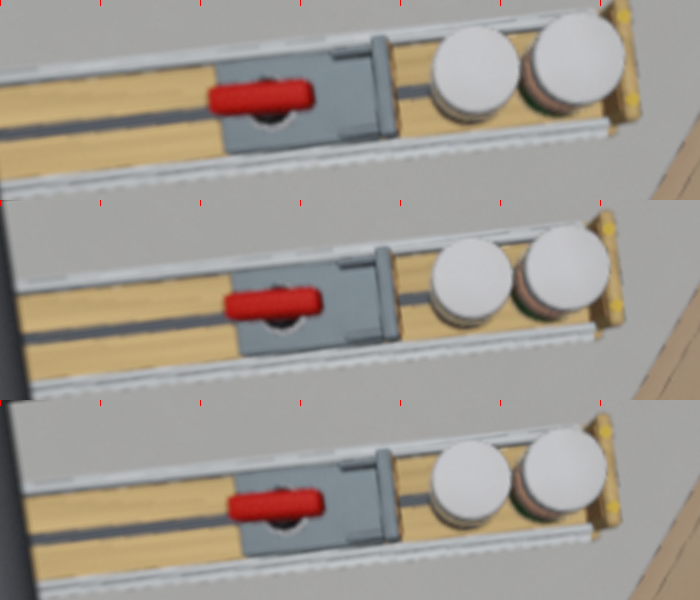

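Rail yaw is about -0.104 rad, with rail x at -5.9°. The knob is at (0.577,-0.132), the wing at 85°, the stop face at (0.583,-0.071), and q≈0.013. Going to the knob.

```bash
python3 -c "
from h import *
goto([.577,-.1324,.042],-5)"
```

```text
t 2.4 shift [ -1.6  50.  316.4] turn -3.9 yaw -8.93 pos [ 0.5278 -0.123   0.3584] tilt [-0.  0.]
```

>>> {"name": "send_rows", "arguments": {
  "deltas": [
    [0,0.025,0.028,-3.9],
    [-0.002,0.025,0.03,0],
    [0,0,0.035,0],
    [0,0,0.035,0],
    [0,0,0.03,0],
    [0,0,0,0]
  ],
  "claw": 0.06
}}

```text
t: 2.9
eef_pos: [0.573, -0.1293, 0.194]
tool_rot: [-0.006, 0.737, 0.675, -0.003]
force: [-0.3, 0.4, -1.4]
gripper_width: 0.0618
grip_force: 0.0
```

```bash
cat > red.py <<'E'
from h import *
def red(im,s,x,y,z=.071):
    a=topdown(im,s,z,x-.06,x+.06,y-.06,y+.06,4)
    hsv=cv2.cvtColor(a,cv2.COLOR_RGB2HSV); m=((hsv[...,1]>150)&((hsv[...,0]<8)|(hsv[...,0]>172))).astype(np.uint8)
    n,l,st,c=cv2.connectedComponentsWithStats(m); i=1+np.argmax(st[1:,4])
    (cx,cy),wh,an=cv2.minAreaRect(np.argwhere(l==i)[:,::-1].astype(np.float32))
    print('red',round(x+.06-cy/4000,4),round(y-.06+cx/4000,4),np.round(np.array(wh)/4,1),round(an,1)); return a
E
python3 - <<'E'
from red import *
im,s=shot('wrist'); a=red(im,s,.577,-.1324)
for x in spot_point('wrist','knob_grip')[:2]: print(x['score'],at_z('wrist',x['location'],.0585,s).round(4))
goto([.577,-.1324,.042],-5)
E
```

```text
red 0.5783 -0.1317 [14.9 48.6] 85.7
0.84 [ 0.5793 -0.1291  0.0585]
t 3.0 shift [ -1.6   0.4 158. ] turn -0.0 yaw -5.0 pos [ 0.5771 -0.1309  0.2   ] tilt [-0.0019  0.0009]
```

>>> {"name": "send_rows", "arguments": {
  "deltas": [
    [-0.0005,0.001,0.035,0],
    [0,0,0.035,0],
    [0,0,0.035,0],
    [0,0,0.025,0],
    [0,0,0.015,0],
    [0,0,0.01,0],
    [0,0,0.003,0],
    [0,0,0,0]
  ]
}}

```text
t: 3.67
eef_pos: [0.5797, -0.1322, 0.0437]
tool_rot: [0.001, 0.737, 0.676, 0.001]
force: [-0.3, -0.5, 0.0]
gripper_width: 0.0603
grip_force: 0.0
```

>>> {"name": "send_rows", "arguments": {
  "deltas": [
    [0,0,0,0],
    [0,0,0,0],
    [0,0,0,0],
    [0,0,0,0],
    [0,0,0,0]
  ],
  "claw": 0.0,
  "grip_force": 25
}}

```text
t: 4.08
eef_pos: [0.5785, -0.1317, 0.0431]
tool_rot: [0.001, 0.737, 0.676, 0.0]
force: [0.7, 0.1, -0.5]
gripper_width: 0.0346
grip_force: 0.0
```

>>> {"name": "send_rows", "arguments": {
  "deltas": [
    [0,0,0,0],
    [0,0,0,0],
    [0,0,0,0],
    [0,0,0,0],
    [0,0,0,0],
    [0,0,0,0]
  ]
}}

```text
t: 4.58
eef_pos: [0.5778, -0.1315, 0.0424]
tool_rot: [-0.0, 0.737, 0.676, -0.0]
force: [-0.7, -0.6, 1.0]
gripper_width: 0.0194
grip_force: 23.4
```

>>> {"name": "send_rows", "arguments": {
  "deltas": [
    [0,0,0,0],
    [0,0,0,0]
  ]
}}

```text
t: 4.75
eef_pos: [0.5778, -0.1315, 0.0424]
tool_rot: [-0.0, 0.737, 0.676, -0.0]
force: [-1.8, 0.5, 2.2]
gripper_width: 0.0198
grip_force: 23.4
```

Run:
```python
from h import *
im,s=shot('wrist','f'); print(s['force'],s['torque'],s['grip_force'],s['gripper_width'])
```

```text
[-1.8221251   0.53782049  2.17345032] [-0.09778785  0.37365134  0.0100755 ] 23.44219802878797 0.019784149818674813
```

View pics/f.png

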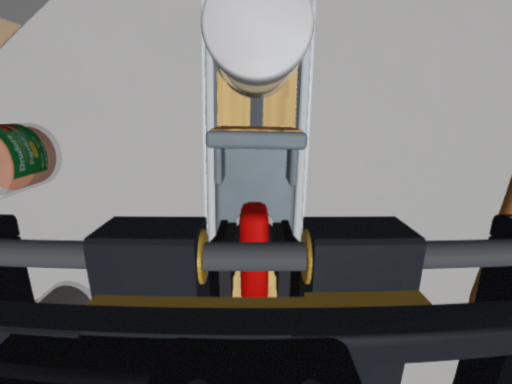

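The wing at (254,240) is centred between the fingers. Turning anticlockwise.

>>> {"name": "send_rows", "arguments": {
  "deltas": [
    [0,0,0,-5],
    [0,0,0,-6],
    [0,0,0,-6],
    [0,0,0,-6],
    [0,0,0,-6],
    [0,0,0,-6],
    [0,0,0,-6],
    [0,0,0,0]
  ],
  "grip_force": 35
}}

```text
t: 5.47
eef_pos: [0.5771, -0.1315, 0.0442]
tool_rot: [-0.001, 0.452, 0.892, -0.0]
force: [-6.6, -0.4, 13.5]
gripper_width: 0.0138
grip_force: 67.5
```

>>> {"name": "send_rows", "arguments": {
  "deltas": [
    [0,0,0,-6],
    [0,0,0,-6],
    [0,0,0,-6],
    [0,0,0,-6],
    [0,0,0,-6],
    [0,0,0,-4],
    [0,0,0,0],
    [0,0,0,0]
  ]
}}

```text
t: 6.13
eef_pos: [0.5768, -0.1317, 0.0442]
tool_rot: [-0.001, 0.173, 0.985, -0.0]
force: [-6.9, -0.8, 14.5]
gripper_width: 0.0134
grip_force: 67.6
```

Run:
```python
from h import *
s=state(); print(s['force'],s['torque'],s['gripper_width'],s['joints'])
u=np.array([.1035,.9946,0])
goto(s['eef_pos']-.066*u)
```

```text
[-6.93707317 -0.83276095 14.53066619] [-0.11641632  1.11362149  0.14693942] 0.013426852549331162 [-0.41249828  0.73254576  1.64479284 -0.00200669  0.76661453 -1.6345031 ]
t 6.13 shift [-15.9 -64.    0. ] turn 0 yaw 70.1 pos [ 0.5768 -0.1317  0.0442] tilt [-0.0027 -0.0003]
```

>>> {"name": "send_rows", "arguments": {
  "deltas": [
    [0,0,-0.001,0],
    [-0.001,-0.004,0,0],
    [-0.002,-0.009,0,0],
    [-0.003,-0.012,0,0],
    [-0.003,-0.012,0,0],
    [-0.003,-0.012,0,0],
    [-0.002,-0.009,0,0],
    [-0.0015,-0.005,0,0]
  ],
  "grip_force": 15
}}

```text
t: 6.8
eef_pos: [0.57, -0.1965, 0.0449]
tool_rot: [-0.001, 0.174, 0.985, 0.0]
force: [-6.5, 2.2, 12.2]
gripper_width: 0.0141
grip_force: 21.4
```

>>> {"name": "send_rows", "arguments": {
  "deltas": [
    [0,0,0,0],
    [0,0,0,0]
  ]
}}

```text
t: 6.97
eef_pos: [0.57, -0.1968, 0.045]
tool_rot: [-0.001, 0.174, 0.985, -0.0]
force: [-6.2, -1.2, 11.5]
gripper_width: 0.0137
grip_force: 21.4
```

Run:
```python
from h import *
s=state(); print(s['force'],s['torque'],s['gripper_width'],s['grip_force'],s['eef_pos'])
```

```text
[-6.17183263 -1.22197404 11.45973881] [-0.04119327  1.07853494 -0.03124806] 0.01365248667351258 21.351890188752805 [ 0.5700443  -0.19676222  0.04496192]
```

>>> {"name": "send_rows", "arguments": {
  "deltas": [
    [0,0,0,0],
    [0,0,0,0],
    [0,0,0,0],
    [0,0,-0.01,0],
    [0,0,-0.03,0],
    [0,0,-0.035,0],
    [0,0,-0.035,0],
    [0,0,-0.035,0]
  ],
  "claw": 0.04
}}

```text
t: 7.63
eef_pos: [0.5717, -0.1961, 0.1902]
tool_rot: [0.001, 0.174, 0.985, -0.0]
force: [-0.1, -0.4, -1.0]
gripper_width: 0.0397
grip_force: 0.0
```

>>> {"name": "send_rows", "arguments": {
  "deltas": [
    [0,0,-0.02,7],
    [0,0,0,7],
    [0,0,0,7],
    [0,0,0,7],
    [0,0,0,7],
    [0,0,0,7],
    [0,0,0,7],
    [0,0,0,7]
  ],
  "claw": 0.087
}}

```text
t: 8.3
eef_pos: [0.5719, -0.1962, 0.2089]
tool_rot: [0.001, 0.618, 0.786, 0.0]
force: [-0.4, 0.3, -0.2]
gripper_width: 0.0832
grip_force: 0.0
```

Run:
```python
from red import *
im,s=shot('wrist'); red(im,s,.57,-.197)
print(s['force'],s['gripper_width'])
goto([.426,-.074,.21],-5.9)
```

```text
red 0.5708 -0.2007 [46.6 16.9] 70.2
[-0.39812249  0.29773311 -0.24737778] 0.08315303714513049
t 8.35 shift [ 152.8 -113.6   -1.4] turn 19.3 yaw 13.44 pos [ 0.572  -0.1962  0.2089] tilt [ 0.002  -0.0005]
```

>>> {"name": "send_rows", "arguments": {
  "deltas": [
    [0.025,-0.019,0,0],
    [0.026,-0.019,0,0],
    [0.026,-0.019,0,0],
    [0.026,-0.019,0,0],
    [0.026,-0.019,0,0],
    [0.024,-0.019,0,0],
    [0,0,0,6.3],
    [0,0,0,6.5]
  ]
}}

```text
t: 9.02
eef_pos: [0.4222, -0.0738, 0.2089]
tool_rot: [0.0, 0.7, 0.714, 0.0]
force: [-0.1, -0.3, 1.0]
gripper_width: 0.0869
grip_force: 0.0
```

>>> {"name": "send_rows", "arguments": {
  "deltas": [
    [0,0,0,6.5],
    [0,0,0,0],
    [0,0,0,0],
    [0,0,0,0]
  ]
}}

```text
t: 9.35
eef_pos: [0.424, -0.0754, 0.2086]
tool_rot: [0.0, 0.738, 0.675, 0.0]
force: [-0.0, -1.5, -0.2]
gripper_width: 0.0872
grip_force: 0.0
```

Run:
```python
from h import *
im,s=shot('wrist')
for x in spot_point('wrist','black_lid_jar')[:3]: print(x['score'],np.round(x['location']),at_z('wrist',x['location'],0,s).round(4))
goto([.426,-.074,.21],-5.9)
a=np.hstack([topdown(im,s,.079,.366,.486,-.134,-.014,4),topdown(im,s,0.0,.366,.486,-.134,-.014,4)][:1])
g=cv2.medianBlur(cv2.cvtColor(a,cv2.COLOR_RGB2GRAY),5); m=(g<75).astype(np.uint8)
n,l,st,c=cv2.connectedComponentsWithStats(m)
for i in range(1,n):
    if st[i,4]>2000: print(st[i]/4,(.486-c[i,1]/4000).round(4),(-.134+c[i,0]/4000).round(4))
for x,y in [(.5826,-.0782)]: pass
cv2.imwrite('pics/g.png',a[:,:,::-1])
```

```text
0.89 [258. 172.] [ 0.4288 -0.0767  0.    ]
0.83 [175. 243.] [ 0.3134 -0.1607  0.    ]
t 9.45 shift [ 1.6  2.1 -1.5] turn 0.7 yaw -5.17 pos [ 0.4238 -0.0754  0.2085] tilt [ 0.0003 -0.0001]
[  39.75   37.     40.5    38.   4880.5 ] 0.4301 -0.0743
```

View pics/g.png

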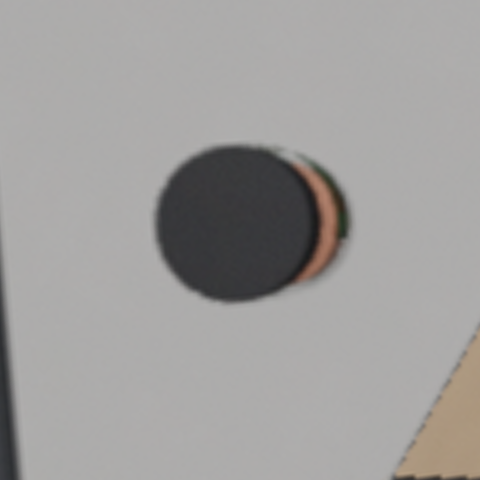

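Lid centre is at crop (237,222), so the jar is at about (0.430,-0.075). Grasping it.

>>> {"name": "send_rows", "arguments": {
  "deltas": [
    [0.001,0.006,0.03,0.7],
    [0,0,0.035,0],
    [0,0,0.035,0],
    [0,0,0.03,0],
    [0,0,0.025,0],
    [0,0,0.015,0],
    [0,0,0.005,0],
    [0,0,0,0]
  ]
}}

```text
t: 10.12
eef_pos: [0.4292, -0.0747, 0.0323]
tool_rot: [-0.001, 0.743, 0.67, -0.001]
force: [0.1, -0.1, -1.0]
gripper_width: 0.0869
grip_force: 0.0
```

>>> {"name": "send_rows", "arguments": {
  "deltas": [
    [0,0,0,0],
    [0,0,0,0],
    [0,0,0,0],
    [0,0,0,0],
    [0,0,0,0],
    [0,0,0,0],
    [0,0,0,0],
    [0,0,0,0]
  ],
  "claw": 0.03,
  "grip_force": 20
}}

```text
t: 10.78
eef_pos: [0.4297, -0.0748, 0.0336]
tool_rot: [0.0, 0.743, 0.669, 0.0]
force: [0.1, -0.2, 2.3]
gripper_width: 0.0425
grip_force: 20.0
```

>>> {"name": "send_rows", "arguments": {
  "deltas": [
    [0,0,-0.01,0],
    [0,0,-0.02,0],
    [0,0,-0.03,0],
    [0,0,-0.025,0],
    [0,0,-0.012,0],
    [0,0,0,0]
  ]
}}

```text
t: 11.28
eef_pos: [0.4311, -0.0754, 0.1326]
tool_rot: [0.003, 0.743, 0.669, 0.001]
force: [-0.3, -0.6, -2.0]
gripper_width: 0.0427
grip_force: 20.0
```

Run:
```python
from h import *
goto([.5833,-.078,.13],-5.9); s=state(); print(s['gripper_width'],s['grip_force'],s['force'])
```

```text
t 11.28 shift [ 13.2 151.6   3.4] turn -0.1 yaw -5.97 pos [ 0.4311 -0.0754  0.1326] tilt [ 0.005  -0.0023]
0.04267323446017409 19.999256352894008 [-0.25078492 -0.64761016 -1.98995474]
```

>>> {"name": "send_rows", "arguments": {
  "deltas": [
    [0.001,0.012,0,0],
    [0.002,0.022,0,0],
    [0.003,0.03,0,0],
    [0.003,0.03,0,0],
    [0.002,0.028,0,0],
    [0.001,0.018,0,0],
    [0.001,0.012,0,0],
    [0,0,0,0]
  ]
}}

```text
t: 11.95
eef_pos: [0.5844, -0.078, 0.1287]
tool_rot: [0.0, 0.743, 0.669, 0.0]
force: [0.4, -0.5, -0.9]
gripper_width: 0.0425
grip_force: 20.0
```

>>> {"name": "send_rows", "arguments": {
  "deltas": [
    [0,0,0,0],
    [0,0,0,0],
    [0,0,0,0]
  ]
}}

```text
t: 12.2
eef_pos: [0.5803, -0.0773, 0.1296]
tool_rot: [-0.001, 0.743, 0.669, -0.001]
force: [-0.0, -0.2, -2.1]
gripper_width: 0.0426
grip_force: 20.0
```

Run:
```python
from h import *
im,s=shot('wrist')
goto([.5833,-.078,.13],-5.9)
a=[topdown(im,s,z,.533,.633,-.15,.05,4) for z in (.026,)]
for i in a:
    for k in range(0,800,80): i[:8,k]=[255,0,0]
    for k in range(0,400,40): i[k,:8]=[255,0,0]
cv2.imwrite('pics/h.png',np.vstack(a)[:,:,::-1])
```

```text
t 12.25 shift [-0.3  2.7 -0.1] turn -0.1 yaw -6.0 pos [ 0.5806 -0.0774  0.1299] tilt [-0.0022  0.0007]
```

View pics/h.png

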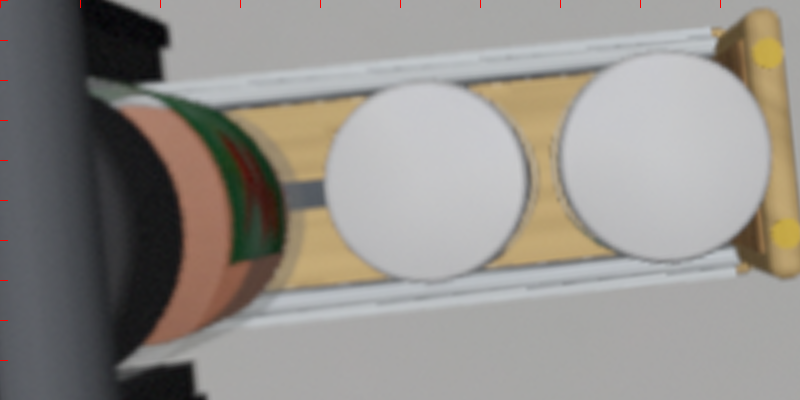

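The lips' inner edges at column 300 are rows ~97 and ~290, so the centreline is x≈0.584 at y=-0.075. The second jar's lid is at (427,181), with a small gap to the first. I'll place the jar a little further back, at about (0.5835,-0.083).

```bash
python3 -c "
from h import *
goto([.5835,-.083,.13],-5.8)"
```

```text
t 12.25 shift [-5.2  3.5 -0.1] turn -0.2 yaw -6.0 pos [ 0.5806 -0.0774  0.1299] tilt [-0.0022  0.0007]
```

>>> {"name": "send_rows", "arguments": {
  "deltas": [
    [-0.003,0.002,0.005,0],
    [-0.002,0.001,0.01,0],
    [0,0,0.015,0],
    [0,0,0.01,0],
    [0,0,0,0],
    [0,0,0,0],
    [0,0,0,0],
    [0,0,0,0]
  ]
}}

```text
t: 12.92
eef_pos: [0.5852, -0.0832, 0.091]
tool_rot: [0.001, 0.743, 0.669, 0.0]
force: [0.3, 0.5, -0.9]
gripper_width: 0.0424
grip_force: 20.0
```

```bash
python3 -c "
from h import *
goto([.5835,-.083,.046],-5.8)"
```

```text
t 12.92 shift [ 0.  -1.8 45. ] turn -0.2 yaw -5.98 pos [ 0.5852 -0.0832  0.091 ] tilt [ 0.0013 -0.0004]
```

>>> {"name": "send_rows", "arguments": {
  "deltas": [
    [0,0,0,0],
    [0,0,0,0],
    [0,0,0,0],
    [0,0,0,0],
    [0,0,0,0],
    [0,0,0,0]
  ]
}}

```text
t: 13.42
eef_pos: [0.5847, -0.083, 0.0906]
tool_rot: [0.0, 0.743, 0.669, 0.0]
force: [-0.7, 0.5, -1.3]
gripper_width: 0.0424
grip_force: 20.0
```

>>> {"name": "send_rows", "arguments": {
  "deltas": [
    [0,0,0,0],
    [0,0,0,0],
    [0,0,0,0]
  ]
}}

```text
t: 13.67
eef_pos: [0.5846, -0.083, 0.0904]
tool_rot: [-0.0, 0.743, 0.669, -0.0]
force: [-0.4, -0.1, -2.6]
gripper_width: 0.0427
grip_force: 20.0
```

Run:
```python
from h import *
im,s=shot('wrist')
a=topdown(im,s,.026,.533,.633,-.083,.04,4)
cv2.imwrite('pics/i.png',a[:,:,::-1]); goto([.5835,-.083,.046],-5.8)
# hsv saturation separates wood floor (inside) from aluminium/grey
S=cv2.cvtColor(a,cv2.COLOR_RGB2HSV)[...,1]
for c in range(140,460,30):
    col=np.median(S[:,c-3:c+4],1); r=np.where(col>70)[0]
    if len(r): print(round(-.083+c/4000,4), [round(.633-v/4000,4) for v in (r[0],r[-1])])
```

```text
t 13.72 shift [-0.1 -1.1 44.4] turn -0.2 yaw -5.98 pos [ 0.5847 -0.083   0.0904] tilt [-0.0001  0.    ]
-0.0255 [np.float64(0.6122), np.float64(0.6072)]
-0.018 [np.float64(0.613), np.float64(0.568)]
-0.0105 [np.float64(0.6138), np.float64(0.5688)]
-0.003 [np.float64(0.6145), np.float64(0.5695)]
```

View pics/i.png

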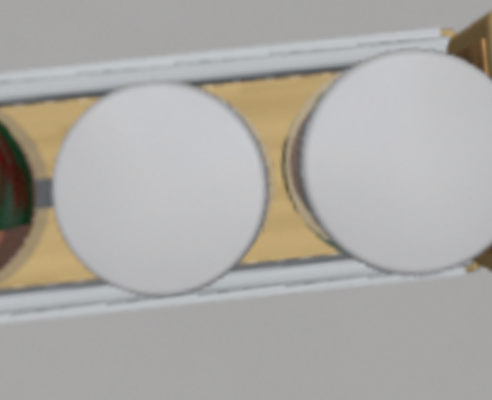

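Measured from the floor edges, the centreline at y=-0.083 is x=0.5837. In the view, the held jar shows at (15,200) and the second jar's lid at (160,190). Lowering.

>>> {"name": "send_rows", "arguments": {
  "deltas": [
    [0,-0.001,0,0],
    [0,0,0.006,0],
    [0,0,0.01,0],
    [0,0,0.01,0],
    [0,0,0.008,0],
    [0,0,0.006,0],
    [0,0,0.003,0],
    [0,0,0,0]
  ]
}}

```text
t: 14.38
eef_pos: [0.583, -0.0827, 0.0461]
tool_rot: [-0.001, 0.743, 0.669, -0.001]
force: [0.8, 0.1, -1.5]
gripper_width: 0.0424
grip_force: 20.0
```

>>> {"name": "send_rows", "arguments": {
  "deltas": [
    [0,0,0,0],
    [0,0,0,0],
    [0,0,0,0]
  ]
}}

```text
t: 14.63
eef_pos: [0.5841, -0.083, 0.0479]
tool_rot: [0.0, 0.743, 0.669, 0.0]
force: [-0.2, 0.1, -1.8]
gripper_width: 0.043
grip_force: 20.0
```

Between the lips with no contact force. Lowering gently to the floor.

>>> {"name": "send_rows", "arguments": {
  "deltas": [
    [0,0,0.001,0],
    [0,0,0.001,0],
    [0,0,0.001,0],
    [0,0,0,0],
    [0,0,0,0],
    [0,0,0,0]
  ]
}}

```text
t: 15.13
eef_pos: [0.5837, -0.0829, 0.0445]
tool_rot: [0.0, 0.743, 0.669, 0.0]
force: [0.2, 0.7, -2.4]
gripper_width: 0.0426
grip_force: 20.0
```

>>> {"name": "send_rows", "arguments": {
  "deltas": [
    [0,0,0.001,0],
    [0,0,0,0],
    [0,0,0,0],
    [0,0,0,0]
  ]
}}

```text
t: 15.47
eef_pos: [0.5838, -0.083, 0.0437]
tool_rot: [0.0, 0.743, 0.669, 0.0]
force: [-0.2, 0.2, 0.5]
gripper_width: 0.0426
grip_force: 20.0
```

>>> {"name": "send_rows", "arguments": {
  "deltas": [
    [0,0,0.0005,0],
    [0,0,0,0],
    [0,0,0,0]
  ]
}}

```text
t: 15.72
eef_pos: [0.5838, -0.0829, 0.0436]
tool_rot: [0.0, 0.743, 0.669, 0.0]
force: [-2.0, -0.3, 5.5]
gripper_width: 0.0426
grip_force: 20.0
```

>>> {"name": "send_rows", "arguments": {
  "deltas": [
    [0,0,0,0],
    [0,0,0,0],
    [0,0,0,0],
    [0,0,0,0],
    [0,0,0,0]
  ],
  "claw": 0.065
}}

```text
t: 16.13
eef_pos: [0.5836, -0.0829, 0.0427]
tool_rot: [-0.0, 0.743, 0.669, -0.0]
force: [0.6, -0.4, 0.1]
gripper_width: 0.0629
grip_force: 0.0
```

>>> {"name": "send_rows", "arguments": {
  "deltas": [
    [0,0,-0.01,0],
    [0,0,-0.025,0],
    [0,0,-0.035,0],
    [0,0,-0.04,0],
    [0,0,-0.03,0],
    [0,0,0,0],
    [0,0,0,0]
  ]
}}

```text
t: 16.72
eef_pos: [0.5851, -0.0834, 0.186]
tool_rot: [0.003, 0.743, 0.669, 0.001]
force: [-0.4, 0.6, -0.7]
gripper_width: 0.0653
grip_force: 0.0
```

Run:
```python
from red import *
im,s=shot('wrist','j0'); goto([.571,-.198,.15],71)
im2,_=shot('side')
cv2.imwrite('pics/j.png',np.hstack([im,cv2.resize(im2[150:270,120:280],(512,384))])[:,:,::-1][:, :, :] if 0 else cv2.resize(np.hstack([im,cv2.resize(im2[150:270,120:280],(512,384))]),(800,300))[:,:,::-1])
```

```text
t 16.77 shift [-115.8   -0.7   34. ] turn -77.0 yaw -5.98 pos [ 0.5837 -0.0829  0.184 ] tilt [ 0.0015 -0.0005]
```

View pics/j.png

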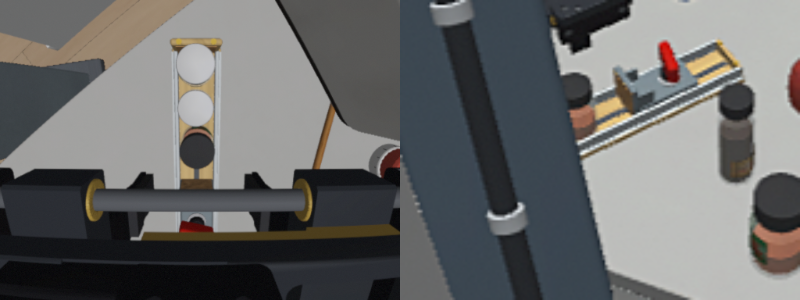

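The jar stands upright in the channel at (197,150) behind the white jars, and the side crop shows it upright with the stop well back. Returning to the knob.

>>> {"name": "send_rows", "arguments": {
  "deltas": [
    [-0.028,0,0,0],
    [-0.029,0,0,0],
    [-0.03,0,0,0],
    [-0.029,0,0,0],
    [0,0,0,-6],
    [0,0,0,-7],
    [0,0,0,-7],
    [0,0,0,-7]
  ]
}}

```text
t: 17.48
eef_pos: [0.5701, -0.198, 0.1806]
tool_rot: [-0.003, 0.564, 0.826, -0.0]
force: [0.4, -0.6, -0.6]
gripper_width: 0.0653
grip_force: 0.0
```

>>> {"name": "send_rows", "arguments": {
  "deltas": [
    [0,0,0,-7],
    [0,0,0,-7],
    [0,0,0,-7],
    [0,0,0,-7],
    [0,0,0,-7],
    [0,0,0,-7],
    [0,0,0,-7],
    [0,0,0,0]
  ],
  "claw": 0.045
}}

```text
t: 18.15
eef_pos: [0.5703, -0.1977, 0.1808]
tool_rot: [-0.002, 0.173, 0.985, 0.001]
force: [0.6, 0.2, -0.0]
gripper_width: 0.0451
grip_force: 0.0
```

>>> {"name": "send_rows", "arguments": {
  "deltas": [
    [0,0,0,0],
    [0,0,0,0],
    [0,0,0,0],
    [0,0,0,0],
    [0,0,0,0]
  ]
}}

```text
t: 18.57
eef_pos: [0.5715, -0.1983, 0.1828]
tool_rot: [-0.0, 0.174, 0.985, 0.0]
force: [0.2, 1.2, 0.0]
gripper_width: 0.0452
grip_force: 0.0
```

Run:
```python
from red import *
im,s=shot('wrist'); a=red(im,s,.571,-.198)
for x in spot_point('wrist','knob_grip')[:2]: print(x['score'],at_z('wrist',x['location'],.0585,s).round(4))
goto([.570,-.198,.043],70.1)
```

```text
red 0.5687 -0.2031 [48.1 15. ] 68.5
0.74 [ 0.5685 -0.2014  0.0585]
t 18.67 shift [  1.6  -0.3 140. ] turn -0.1 yaw 69.99 pos [ 0.5716 -0.1983  0.183 ] tilt [0. 0.]
```

>>> {"name": "send_rows", "arguments": {
  "deltas": [
    [0.0005,-0.003,0.03,0],
    [0,0,0.035,0],
    [0,0,0.03,0],
    [0,0,0.022,0],
    [0,0,0.014,0],
    [0,0,0.007,0],
    [0,0,0.001,0],
    [0,0,0,0]
  ]
}}

```text
t: 19.33
eef_pos: [0.5704, -0.2011, 0.0441]
tool_rot: [0.0, 0.174, 0.985, -0.0]
force: [0.7, -0.5, 0.4]
gripper_width: 0.0452
grip_force: 0.0
```

>>> {"name": "send_rows", "arguments": {
  "deltas": [
    [0,0,0,0],
    [0,0,0,0],
    [0,0,0,0],
    [0,0,0,0],
    [0,0,0,0],
    [0,0,0,0],
    [0,0,0,0]
  ],
  "claw": 0.0,
  "grip_force": 20
}}

```text
t: 19.92
eef_pos: [0.5703, -0.2013, 0.0449]
tool_rot: [0.0, 0.173, 0.985, -0.0]
force: [-1.5, -0.2, 5.3]
gripper_width: 0.0136
grip_force: 39.9
```

Run:
```python
from h import *
s=state(); print(s['force'],s['gripper_width'],s['grip_force'])
# pressed: stop from initial knob (.5778,-.1315; q~.013) to q=.037
u=np.array([.1035,.9946,0]); goto(np.r_[np.array([.5778,-.1315])-.024*u[:2],s['eef_pos'][2]])
```

```text
[-1.46917445 -0.19084418  5.3460696 ] 0.013571548787957646 39.858704837970436
t 19.92 shift [11.  44.9 -0. ] turn 0 yaw 70.02 pos [ 0.5703 -0.2013  0.0449] tilt [ 0.0008 -0.0008]
```

>>> {"name": "send_rows", "arguments": {
  "deltas": [
    [0.0007,0.003,0,0],
    [0.0014,0.006,0,0],
    [0.0017,0.007,0,0],
    [0.0017,0.007,0,0],
    [0.0012,0.005,0,0],
    [0.0007,0.003,0,0],
    [0,0,0,0],
    [0,0,0,0]
  ]
}}

```text
t: 20.58
eef_pos: [0.5738, -0.1687, 0.0449]
tool_rot: [0.0, 0.174, 0.985, 0.0]
force: [-0.7, 1.5, 6.9]
gripper_width: 0.0138
grip_force: 38.8
```

>>> {"name": "send_rows", "arguments": {
  "deltas": [
    [0.0005,0.002,0,0],
    [0.0005,0.002,0,0],
    [0.0005,0.002,0,0],
    [0.0005,0.002,0,0],
    [0,0,0,0],
    [0,0,0,0]
  ]
}}

```text
t: 21.08
eef_pos: [0.5746, -0.1615, 0.0449]
tool_rot: [0.0, 0.173, 0.985, -0.0]
force: [-2.5, -1.0, 5.5]
gripper_width: 0.0139
grip_force: 38.8
```

>>> {"name": "send_rows", "arguments": {
  "deltas": [
    [0.0004,0.0015,0,0],
    [0.0004,0.0015,0,0],
    [0,0,0,0],
    [0,0,0,0]
  ]
}}

```text
t: 21.42
eef_pos: [0.5748, -0.1587, 0.0449]
tool_rot: [0.0, 0.173, 0.985, -0.001]
force: [-2.7, -1.5, 6.0]
gripper_width: 0.0138
grip_force: 38.8
```

>>> {"name": "send_rows", "arguments": {
  "deltas": [
    [0.0004,0.0015,0,0],
    [0.0004,0.0015,0,0],
    [0,0,0,0],
    [0,0,0,0]
  ]
}}

```text
t: 21.75
eef_pos: [0.5752, -0.1559, 0.0449]
tool_rot: [0.0, 0.173, 0.985, -0.001]
force: [-2.3, -2.7, 5.5]
gripper_width: 0.0141
grip_force: 38.7
```

>>> {"name": "send_rows", "arguments": {
  "deltas": [
    [0.0003,0.001,0,0],
    [0.0003,0.001,0,0],
    [0,0,0,0],
    [0,0,0,0]
  ]
}}

```text
t: 22.08
eef_pos: [0.5752, -0.1552, 0.0449]
tool_rot: [0.001, 0.173, 0.985, -0.002]
force: [-3.3, -6.5, 4.9]
gripper_width: 0.0137
grip_force: 38.7
```

>>> {"name": "send_rows", "arguments": {
  "deltas": [
    [0.0002,0.001,0,0],
    [0,0,0,0],
    [0,0,0,0],
    [0,0,0,0]
  ],
  "grip_force": 25
}}

```text
t: 22.42
eef_pos: [0.5753, -0.1551, 0.0449]
tool_rot: [0.001, 0.173, 0.985, -0.002]
force: [-5.0, -7.9, 4.8]
gripper_width: 0.0138
grip_force: 43.7
```

>>> {"name": "send_rows", "arguments": {
  "deltas": [
    [0,0,0,5],
    [0,0,0,6],
    [0,0,0,6],
    [0,0,0,6],
    [0,0,0,6],
    [0,0,0,0]
  ]
}}

```text
t: 22.92
eef_pos: [0.5753, -0.1551, 0.0449]
tool_rot: [0.001, 0.415, 0.91, -0.002]
force: [-4.2, -9.5, 4.5]
gripper_width: 0.0142
grip_force: 43.7
```

>>> {"name": "send_rows", "arguments": {
  "deltas": [
    [0,0,0,6],
    [0,0,0,6],
    [0,0,0,6],
    [0,0,0,6],
    [0,0,0,6],
    [0,0,0,6],
    [0,0,0,6],
    [0,0,0,0]
  ]
}}

```text
t: 23.58
eef_pos: [0.5753, -0.1551, 0.045]
tool_rot: [0.002, 0.714, 0.7, -0.002]
force: [-3.7, -8.9, 5.5]
gripper_width: 0.0139
grip_force: 43.7
```

>>> {"name": "send_rows", "arguments": {
  "deltas": [
    [0,0,0,3],
    [0,0,0,2],
    [0,0,0,1],
    [0,0,0,0],
    [0,0,0,0]
  ]
}}

```text
t: 24.0
eef_pos: [0.5753, -0.1551, 0.0451]
tool_rot: [0.002, 0.748, 0.664, -0.002]
force: [-3.9, -8.9, 5.0]
gripper_width: 0.014
grip_force: 43.6
```

Run:
```python
from h import *
s=state(); print(s['force'],s['torque'],s['gripper_width'],s['grip_force'])
goto(s['eef_pos'],-5.9)
```

```text
[-3.93415337 -8.86506764  5.00239785] [-1.48238541  0.68851047  0.28487978] 0.013954349396402832 43.647487937123515
t 24.0 shift [0. 0. 0.] turn -0.9 yaw -6.79 pos [ 0.5753 -0.1551  0.0451] tilt [ 0.0001 -0.0055]
```

>>> {"name": "send_rows", "arguments": {
  "deltas": [
    [0,0,0,1.5],
    [0,0,0,1.5],
    [0,0,0,0],
    [0,0,0,0]
  ]
}}

```text
t: 24.33
eef_pos: [0.5752, -0.1549, 0.0451]
tool_rot: [0.002, 0.764, 0.645, -0.002]
force: [-4.8, -7.5, 6.0]
gripper_width: 0.0142
grip_force: 38.2
```

Run:
```python
from h import *
s=state(); print(s['force'],s['torque'],s['gripper_width'],s['grip_force'])
goto(s['eef_pos'],-5.9)
```

```text
[-4.7922308  -7.48461619  5.99470246] [-1.33639549  0.70289976  0.6199208 ] 0.014174943226087823 38.18672604393214
t 24.33 shift [0. 0. 0.] turn -3.8 yaw -9.7 pos [ 0.5752 -0.1549  0.0451] tilt [-0.0001 -0.0055]
```

The torque rose to 0.62 N m with the tool at the end stop, so the knob is fully tight. Releasing and checking.

>>> {"name": "send_rows", "arguments": {
  "deltas": [
    [0,0,0,0],
    [0,0,0,0],
    [0,0,0,0],
    [0,0,0,0],
    [0,0,-0.01,0],
    [0,0,-0.025,0],
    [0,0,-0.035,0],
    [0,0,-0.035,0]
  ],
  "claw": 0.05
}}

```text
t: 25.0
eef_pos: [0.5744, -0.1509, 0.1494]
tool_rot: [-0.002, 0.766, 0.643, -0.001]
force: [0.5, -0.9, -0.2]
gripper_width: 0.049
grip_force: 0.0
```

>>> {"name": "send_rows", "arguments": {
  "deltas": [
    [0,0,-0.03,0],
    [0,0,-0.02,0],
    [0,0,0,0],
    [0,0,0,0],
    [0,0,0,0],
    [0,0,0,0]
  ]
}}

```text
t: 25.5
eef_pos: [0.5742, -0.1511, 0.1974]
tool_rot: [-0.002, 0.766, 0.643, -0.001]
force: [-0.0, -0.5, -0.4]
gripper_width: 0.0497
grip_force: 0.0
```

Run:
```python
from red import *
im,s=shot('wrist'); red(im,s,.575,-.155)
print(s['eef_pos'],s['force'])
for t,z in [('knob_grip',.0585),('stop_face',.038),('black_lid_jar',.01),('white_lid_jar_a',.01)]:
    for x in spot_point('wrist',t)[:2]: print(t,round(x['score'],2),at_z('wrist',x['location'],z,s).round(4)[:2])
# lid circles: rectify at lid tops and threshold
for z,nm in ((.089,'black'),(.095,'white')):
    a=topdown(im,s,z,.54,.64,-.12,.06,4); g=cv2.medianBlur(cv2.cvtColor(a,cv2.COLOR_RGB2GRAY),5)
    hsv=cv2.cvtColor(a,cv2.COLOR_RGB2HSV)
    m=((g<70) if nm=='black' else (g>185)).astype(np.uint8)
    n,l,st,c=cv2.connectedComponentsWithStats(m)
    for i in range(1,n):
        if st[i,4]>3000: print(nm,st[i,2:4]/4,(.64-c[i,1]/4000).round(4),(-.12+c[i,0]/4000).round(4))
```

```text
red 0.5758 -0.1548 [15.  48.8] 82.9
[ 0.57423154 -0.15110875  0.1974237 ] [-0.03964555 -0.48452959 -0.39910001]
knob_grip 0.78 [ 0.5763 -0.1553]
knob_grip 0.58 [ 0.5762 -0.1233]
stop_face 0.85 [ 0.5803 -0.0969]
black_lid_jar 0.67 [ 0.5846 -0.074 ]
black_lid_jar 0.59 [ 0.3206 -0.1575]
white_lid_jar_a 0.75 [0.5909 0.0083]
white_lid_jar_a 0.61 [ 0.5884 -0.0351]
black [ 60.75 100.  ] 0.593 0.0336
black [41.75 38.5 ] 0.5852 -0.0737
white [118.75  14.25] 0.6103 -0.0648
white [16.   31.75] 0.5936 -0.0013
white [35.25 31.75] 0.59 -0.0323
```

The wing is aligned with the rail, the jar spacing matches touching jars, and the stop stalled against the row at the expected travel. Handing in.

```bash
python3 -c "
from workcell import arm
print(arm.finish_job())"
```

```text
the job is handed in; nothing more can be done
None
```

I handed the job in at about 26 s: the short black-lidded jar is third in the row, the stop is pressed against the three jars with no gap measured, the red knob is turned to its end stop, and I moved nothing else.

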